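# Find the jar that has lost its vacuum

## Robot

A 6-joint arm with a two-finger parallel gripper is mounted at the origin on the work surface; the furniture and walls round the work are solid. World frame = base frame: x ahead of the robot, y to its left, z up, the work surface at z = 0. Lengths are in m, angles in rad, forces in N, time in s.
With the tool pointing down it reaches from about 0.3 to 0.875 m from the base axis. Payload 4.2 kg.
Tool frame: the origin (TCP) lies midway between the tips of the shut fingers; the grasp point (between the pads) lies 19 mm behind it; z points along the fingers, y is the line along which they close (so a half turn about z gives the same grasp; the last joint's range is limited). The gripper opens to 85 mm and grips with 20 to 120 N. Pads are 22 mm wide; open, the fingers measure 114 mm over their backs; the gripper's body (76 mm by 85 mm) begins 54 mm behind the grasp point. The pads swing forward as they close: fully open they stand 13 mm farther back than shut.
Start: joints at [1.296, 0.32, 1.565, -0, 1.257, -0.02], TCP at [0.145, 0.556, 0.231] pointing down, gripper open.
Joint ranges: [-3.11, 3.11], [-0.84, 2.01], [0.21, 2.61], [-1.34, 4.49], [0.05, 2.63], [-2.56, 2.56]. Speed limits (rad/s): [2.57, 2.57, 3.14, 3.14, 3.14, 3.14].

## Interface

Orientations are given as [roll, pitch, yaw] about the fixed x, y, z axes, in that order (R = Rz(yaw) Ry(pitch) Rx(roll)).
In Python, from bench import arm gives the robot as it stands. The module is installed in compiled form; this text tells all that it offers.
- The arm moves only by the tool arm_command, never from a script. Its arguments are lists of equal length, an entry for each row: "grip": the opening, from 0 (shut) to 1 (fully open); "offset": the shift along the tool's x, y, z in units of 30 mm (1.0 is 30 mm), a list of three; "twist": the turn, a rotation vector about the tool's x, y, z in degrees, a list of three. In form: {"grip": [grip, ...], "offset": [[dx, dy, dz], ...], "twist": [[ax, ay, az], ...]}. A call has 1 to 20 rows; each row shifts and turns the commanded pose from where the row before left it, along the tool's axes as they then stand; what a row does not reach is not made up. A row lasts 1/8 s, in which the tool goes at most 62.5 mm and 10.7 degrees, less where a joint would pass 70% of its speed; a pose out of reach is approached as far as the arm can. A call is refused whole if a number of a shift passes 1 or a number of a turn 10.7, either way. A call with a gripper value outside its range is refused whole. The fingers move at their own pace and stop on an object; "grip_force" is the grip in N (left out, the last holds). Time passes only in rows, so rows that do not move let the fingers close. It gives the time, the measured TCP pose, the force, the opening and the grip force at its end, in the units of the state.
- arm.get_state(): the state, without advancing time (a new reading comes with each control period).
- arm.snapshot(name): name is "side" or "top"; returns a dict with "image" (420x560x3 uint8, red, green, blue), "mtx" (3x3 intrinsics, pixels), "distortion" ([k1, k2, p1, p2, k3] as OpenCV has them; the pictures are not rectified), "R" (3x3) and "t" (3): a world point X has camera coordinates R X + t. Camera axes: x right, y down, z forward; pixel columns grow to the right and rows downward; lengths in m; the calibration is good to about 2 mm. A picture is of the moment at which its call begins. There is no depth.
- arm.job_done(): hands the job in; it is judged then, once.
The state is a dict: "t": time; "joints": joint angles; "dq": joint speeds; "effort": joint torques, N m; "tool_pos": TCP position; "tcp_rot": TCP orientation; "force": force on the tool from outside, world axes, zero at the start; "moment": the same for the moment, N m; "opening": opening from 0.0 (shut) to 1.0 (fully open); "finger_force": force on a finger pad.
Only numpy, scipy, OpenCV 4.12 (cv2) and the standard library are available. Lean on these libraries where they do the work, as an engineer would, in place of code of your own. Each camera call takes 0.05 s, during which the arm holds its last target. There are 200 camera calls.

## Task

One of the three alike jars has lost its vacuum: the spring pin in its lid sinks nearly all the way under a gentle push, while the pins of the other two give only a couple of millimetres. Find it by pushing the pins straight down with the closed fingertips (about 6 N is plenty, never more than 15 N on a pin; push the leaky one well in, past 5 mm, and keep it there a moment), then set that jar gently down, upright, in the middle of the empty slate dish in the row and let go. Leave the other two jars, the cup and the sugar pot standing where they are.

Things in the scene. Friction and masses are not known exactly. Their poses are not given: they have to be found in the camera images.
- jar_1: Clear glass jar of dry goods with a white screw lid, 64 mm across, 113 mm high to the lid's top (lid 58 mm across, its side from z = 102 to 113 mm; the glass below is up to 62 mm across); about 0.3 kg. Origin: centre of its underside, z up. The three jars look alike and stand in any order; only the spring under the pin in the lid differs.
- pin_1: Steel vacuum pin in jar_1's lid: flat round head 22 mm across, 4.5 mm thick, on a 12 mm stem. Origin on the jar's axis, 113 mm above its underside when untouched; the head's top is 20 mm above the origin. Both sink straight down, at most 10 mm (hard stop), and spring back. Tight jar: under 2 mm at 6 N (3300 to 3900 N/m). Leaky jar: starts at 1 to 2 N, 7 mm at under 4 N, 10 mm at under 5 N.
- ring_1: Black drag ring, 24 mm across, 3.3 mm thick, round the stem of pin_1, just under its head. Sinking, the head pushes the ring down; the ring stays (light friction) at the deepest point when the pin springs back, so the gap under the head shows how far the pin sank. Origin: 113 mm above the jar's underside before any push; it sinks with the ring.
- jar_2: Clear glass jar of dry goods with a white screw lid, 64 mm across, 113 mm high to the lid's top (lid 58 mm across, its side from z = 102 to 113 mm; the glass below is up to 62 mm across); about 0.3 kg. Origin: centre of its underside, z up. The three jars look alike and stand in any order; only the spring under the pin in the lid differs.
- pin_2: Steel vacuum pin in jar_2's lid: flat round head 22 mm across, 4.5 mm thick, on a 12 mm stem. Origin on the jar's axis, 113 mm above its underside when untouched; the head's top is 20 mm above the origin. Both sink straight down, at most 10 mm (hard stop), and spring back. Tight jar: under 2 mm at 6 N (3300 to 3900 N/m). Leaky jar: starts at 1 to 2 N, 7 mm at under 4 N, 10 mm at under 5 N.
- ring_2: Black drag ring, 24 mm across, 3.3 mm thick, round the stem of pin_2, just under its head. Sinking, the head pushes the ring down; the ring stays (light friction) at the deepest point when the pin springs back, so the gap under the head shows how far the pin sank. Origin: 113 mm above the jar's underside before any push; it sinks with the ring.
- jar_3: Clear glass jar of dry goods with a white screw lid, 64 mm across, 113 mm high to the lid's top (lid 58 mm across, its side from z = 102 to 113 mm; the glass below is up to 62 mm across); about 0.3 kg. Origin: centre of its underside, z up. The three jars look alike and stand in any order; only the spring under the pin in the lid differs.
- pin_3: Steel vacuum pin in jar_3's lid: flat round head 22 mm across, 4.5 mm thick, on a 12 mm stem. Origin on the jar's axis, 113 mm above its underside when untouched; the head's top is 20 mm above the origin. Both sink straight down, at most 10 mm (hard stop), and spring back. Tight jar: under 2 mm at 6 N (3300 to 3900 N/m). Leaky jar: starts at 1 to 2 N, 7 mm at under 4 N, 10 mm at under 5 N.
- ring_3: Black drag ring, 24 mm across, 3.3 mm thick, round the stem of pin_3, just under its head. Sinking, the head pushes the ring down; the ring stays (light friction) at the deepest point when the pin springs back, so the gap under the head shows how far the pin sank. Origin: 113 mm above the jar's underside before any push; it sinks with the ring.
- aside_dish: The empty square slate dish, 98 x 98 mm, 10 mm high at its rim; its flat floor, 90 x 90 mm inside the 4 mm rim, is 6 mm above its underside. Stands loose in the row of jars, at any place in it. Origin: centre of its underside, z up, x and y along its sides. (A second such dish stands under the vase and is not meant.)
- espresso_cup: Bystander: cream espresso cup, 59 x 88 x 55 mm, loose, behind the row of jars. Origin: centre of its underside.
- sugar_pot: Bystander: dark blue lidded pot, 71 mm across, 95 mm high, loose, behind the row of jars. Origin: centre of its underside.
Things that resemble listed ones, but are neither listed nor needed, are in the scene too. Leave any red or turquoise look-alike of the jar_2 alone.

How it is judged:
By the outcome, as a careful person would: the job done as asked, in the order asked, and still so for the second after the job is handed in, with the robot touching nothing.
It also fails if it takes over 54 s, if anything falls off the work surface, if the arm or the gripper's body presses on something with over 40 N, if the wrist force passes 120 N, or if a joint passes its speed limit or range.

## Working session

There is one attempt and no reset: what is moved stays moved. The work goes in short steps, Python scripts to look and compute and a tool call to move; the robot and the scene stay as the last step left them, time stands still between calls to the robot, and variables do not carry over. Pictures are saved under pics/ and viewed, at most 10 in all, crops included, and the job is handed in when it is done.

Besides the shell and the picture viewer there is one more tool, called after "Call:" in YAML: its name, and indented under it one key for each argument. arm_command: Moves the arm, as the interface text tells. Its arguments: {"type":"object","properties":{"grip":{"type":"array"},"offset":{"type":"array"},"twist":{"type":"array"},"grip_force":{"type":"number"}},"required":["grip","offset","twist"]}

```bash
mkdir -p pics; python3 - <<'E'
from bench import arm
import cv2,numpy as np,pickle
s=arm.get_state();print({k:np.round(v,3).tolist() for k,v in s.items()})
for n in("side","top"):
    d=arm.snapshot(n);pickle.dump(d,open(n+".pkl","wb"));cv2.imwrite(f"pics/{n}0.png",d["image"][...,::-1])
    R=np.array(d["R"]);print(n,np.round(d["mtx"],1).tolist(),np.round(d["distortion"],3),np.round(-R.T@d["t"],3),np.round(R,2).tolist())
E
```

```text
{'t': 0.0, 'joints': [1.296, 0.32, 1.566, 0.0, 1.257, -0.02], 'dq': [-0.001, -0.0, -0.001, -0.002, -0.001, -0.0], 'effort': [0.002, -41.552, -23.416, 0.0, 0.008, 0.0], 'tool_pos': [0.145, 0.556, 0.23], 'tcp_rot': [-3.14, -0.0, 2.887], 'force': [0.088, -0.018, 0.279], 'moment': [0.045, -0.021, -0.002], 'finger_force': 0.0, 'opening': 1.001}
side [[384.5, 0.0, 279.4], [0.0, 384.5, 208.6], [0.0, 0.0, 1.0]] [0.025 0.    0.    0.    0.   ] [-0.003 -0.166  0.752] [[0.46, -0.89, -0.01], [-0.66, -0.33, -0.68], [0.6, 0.31, -0.74]]
top [[462.6, 0.0, 275.5], [0.0, 462.6, 201.6], [0.0, 0.0, 1.0]] [-0.078  0.     0.     0.     0.   ] [0.367 0.103 0.995] [[0.01, -1.0, -0.01], [-0.98, -0.0, -0.18], [0.18, 0.01, -0.98]]
```

View pics/side0.png

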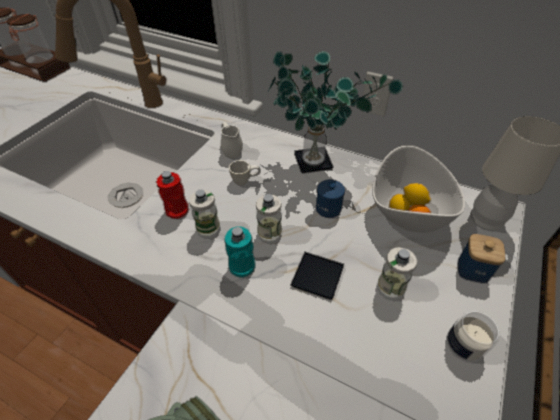

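View pics/top0.png

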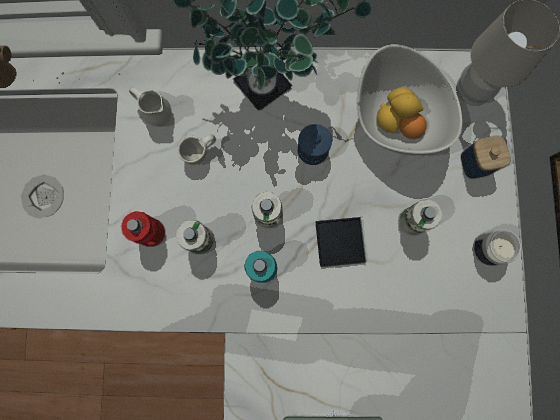

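Side view: the clear white-lid jars are at (204,212), (268,217) and (397,273). The same three in the top view are at (195,236), (267,209) and (423,215). Look-alikes in the top view:
- Red jar at (143,228) and turquoise jar at (261,266), both to be left alone.
- Candle at (497,247).
- Vase's dish at (263,88). The empty slate dish I want is at (341,242).

Next is a close crop of the three jars and the dish.

```bash
python3 - <<'E'
import cv2,numpy as np,pickle
T=pickle.load(open("top.pkl","rb"))["image"];S=pickle.load(open("side.pkl","rb"))["image"]
def c(I,x,y,w=50,h=50):return cv2.resize(I[y-h:y+h,x-w:x+w],(200*w//50,200*h//50),interpolation=cv2.INTER_CUBIC)
a=np.hstack([c(T,195,236),c(T,267,209),c(T,423,215),c(T,341,242)])
b=np.hstack([c(S,204,212),c(S,268,217),c(S,397,273),c(S,318,275)])
cv2.imwrite("pics/crop.png",np.vstack([a,b])[...,::-1])
E
```

```text
(no output)
```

View pics/crop.png

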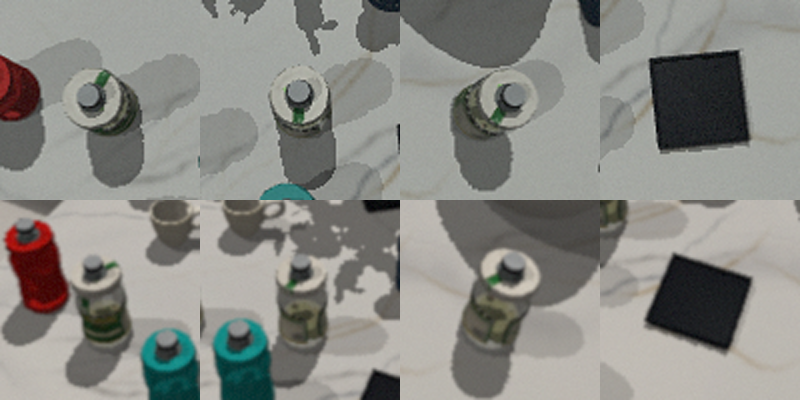

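The crop confirms three clear jars, each with a white lid and a steel pin, and an empty black dish.

```bash
cat > h.py <<'E'
import cv2,numpy as np,pickle
def ray(d,uv):
    p=cv2.undistortPoints(np.float64(uv).reshape(1,1,2),np.array(d["mtx"]),np.array(d["distortion"]))[0,0]
    R=np.array(d["R"]);v=R.T@np.array([*p,1]);return -R.T@np.array(d["t"]),v/np.linalg.norm(v)
def plane(d,uv,z):
    o,v=ray(d,uv);return o+v*(z-o[2])/v[2]
def tri(d1,u1,d2,u2):
    o1,a=ray(d1,u1);o2,b=ray(d2,u2)
    s=np.linalg.lstsq(np.c_[a,-b],o2-o1,rcond=None)[0];p,q=o1+s[0]*a,o2+s[1]*b
    return (p+q)/2,np.linalg.norm(p-q)
def comp(m,seed,r=4):
    n,l,st,c=cv2.connectedComponentsWithStats(m.astype(np.uint8),connectivity=4)
    x,y=seed;w=l[y-r:y+r+1,x-r:x+r+1];k=np.bincount(w[w>0]).argmax() if (w>0).any() else 0
    return c[k],st[k],l==k
E
python3 - <<'E'
from h import *
T=pickle.load(open("top.pkl","rb"));S=pickle.load(open("side.pkl","rb"))
I=[d["image"].astype(int) for d in(T,S)]
seeds={"A":((190,234),(200,196)),"B":((266,206),(268,202)),"C":((429,212),(403,256))}
print(I[0][200:213,256:278].sum(2)//3); print(I[1][190:210,256:280].sum(2)//3); print(I[0][206,266],I[0][200,258])
def headmask(i):
    g=i; return (g[...,2]-g[...,0]>2)&(g.sum(2)>240)
for k,(a,b) in seeds.items():
    r=[]
    for i,s in zip(I,(a,b)):
        c,st,_=comp(headmask(i),s);r.append(c);print(k,c.round(1),st)
    print(tri(T,r[0],S,r[1]),plane(T,r[0],.131))
D=[]
for d,i,s in((T,I[0],(341,242)),(S,I[1],(318,275))):
    c,st,m=comp(i.sum(2)<130,s);ct=max(cv2.findContours(m.astype(np.uint8),0,1)[0],key=cv2.contourArea)
    q=cv2.approxPolyDP(cv2.convexHull(ct),6,True)[:,0];D.append(c);P=np.array([plane(d,x,.01) for x in q]);print(c,st,q.tolist(),P.round(4).tolist(),P.mean(0).round(4))
print(tri(T,D[0],S,D[1]))
E
```

```text
[[164 163 167 173 175 178 155 137 136 137 138 134 136 135  98 137 159 153
  153 152 141 165]
 [161 162 171 175 153  76 138 132 134 131 133 138 136 138 138  46 111 156
  154 152 147 147]
 [155 168 175 163 105 100 135 136 133 134 136 136 132 139 140  71  73 154
  155 152 152 149]
 [160 166 147 144  68 135 135 136 130 132 136 131 134 134 138 119  46 113
  154 156 155 150]
 [163 165 174 128  37 136 132 130 132 134 130 132 139 134 136 140  49  73
  156 153 152 149]
 [166 169 172 120  51 135 131 133 132 133 132 135 131 136 138 124  33  74
  132 156 156 147]
 [165 172 174 123  53 132 132 133 131 130 132 134 134 134 138  63  65  69
  130 156 148 173]
 [169 172 177 127  71  54 137 133 134 133 135 136 135 136 142  30  39  65
  129 153 173 176]
 [169 169 172 123  85  34  73 139 138 139 134 135 137 139  54  21  38  85
  155 152 178 173]
 [165 168 169 176  92  46  39  65 118 139 140 121  99  46  28  35  39 128
  154 173 174 172]
 [163 163 170 168 122  47  49  39  36  39  46  32  21  29  62  49  35 182
  176 173 171 175]
 [165 166 171 172 176  71  53  47  57  47  37  53  52  50  51  63  89 182
  1
[... 2590 characters left out ...]
]
C [403. 255.] [403 255   1   1   1]
(array([ 0.50510689, -0.17750616,  0.1274869 ]), np.float64(0.0031055242896542434)) [ 0.50525284 -0.17785884  0.131     ]
[339.93762575 241.7334004 ] [ 316  218   49   49 1988] [[359, 218], [364, 261], [321, 266], [316, 221]] [[0.5113, -0.0628, 0.01], [0.4192, -0.0711, 0.01], [0.4086, 0.0202, 0.01], [0.5045, 0.0299, 0.01]] [ 0.4609 -0.021   0.01  ]
[317.33680782 275.53550489] [ 292  253   51   46 1535] [[305, 253], [342, 264], [331, 298], [292, 285]] [[0.5008, 0.0289, 0.01], [0.511, -0.0601, 0.01], [0.4179, -0.0702, 0.01], [0.4088, 0.0185, 0.01]] [ 0.4596 -0.0207  0.01  ]
(array([ 0.46033672, -0.02102457,  0.00448976]), np.float64(0.0009643679762469514))
```

```bash
python3 - <<'E'
from h import *
T=pickle.load(open("top.pkl","rb"));S=pickle.load(open("side.pkl","rb"))
I=[d["image"].astype(int) for d in(T,S)]
seeds={"A":((189,233),(200,197)),"B":((266,204),(268,197)),"C":((430,212),(404,258)),"red":((138,217),(168,177)),"turq":((260,266),(238,233))}
for k,(a,b) in seeds.items():
    r=[]
    for i,s,lim in zip(I,(a,b),((-30,300),(-30,300))):
        ref=None;g=i.sum(2)/3
        y,x=s[1],s[0];ref=np.median(g[y-2:y+3,x-2:x+3])
        m=(abs(g-ref)<(8 if i is I[0] else 12))&(i.max(2)-i.min(2)<18)
        m=cv2.morphologyEx(m.astype(np.uint8),cv2.MORPH_OPEN,np.ones((3,3)))
        c,st,_=comp(m,s,2);r.append(st[:2]+(st[2:4]-1)/2);print(k,ref,c.round(1),st)
    p,e=tri(T,r[0],S,r[1]);print(k,p.round(4),e.round(4),plane(T,r[0],.133).round(4),plane(S,r[1],.133).round(4))
E
```

```text
A 130.0 [188.4 233.3] [184 229  10  10  78]
A 49.333333333333336 [200.6 199.6] [198 198   6   4  20]
A [0.4657 0.2847 0.1052] 0.0007 [0.4628 0.2787 0.133 ] [0.4453 0.2657 0.133 ]
B 132.66666666666666 [265.7 204. ] [261 200  10   9  80]
B 143.33333333333334 [267.9 196.7] [265 194   7   6  37]
B [0.5191 0.1341 0.1359] 0.0001 [0.5196 0.1342 0.133 ] [0.5215 0.1355 0.133 ]
C 126.66666666666667 [430.3 211.8] [426 207  10  11  86]
C 58.333333333333336 [280.4 210.2] [     0      0    560    420 233134]
C [ 0.4024 -0.0422  0.3561] 0.1752 [ 0.5051 -0.1786  0.133 ] [0.4979 0.0944 0.133 ]
red 73.0 [265.6 214.9] [     0      0    560    420 213351]
red 52.0 [166.8 180.4] [164 179   7   4  26]
red [0.3982 0.1584 0.3307] 0.1864 [0.5091 0.1077 0.133 ] [0.461  0.3713 0.133 ]
turq 132.0 [258.9 265.1] [254 261  11  10  86]
turq 138.66666666666666 [236.6 230.6] [233 228   8   6  43]
turq [0.4035 0.1454 0.1359] 0.0009 [0.4039 0.1452 0.133 ] [0.4051 0.1473 0.133 ]
```

Call:
arm_command:
  grip: [0,0,0,0,0,0,0,0,0,0,0,0,0,0,0,0,0,0,0,0]
  offset:
    - [-0.63,-0.31,0]
    - [-0.63,-0.31,0]
    - [-0.63,-0.31,0]
    - [-0.63,-0.31,0]
    - [-0.63,-0.31,0]
    - [-0.63,-0.31,0]
    - [-0.63,-0.31,0]
    - [-0.63,-0.31,0]
    - [-0.63,-0.31,0]
    - [-0.63,-0.31,0]
    - [-0.63,-0.31,0]
    - [-0.63,-0.31,0]
    - [-0.63,-0.31,0]
    - [-0.63,-0.31,0]
    - [-0.63,-0.31,0.2]
    - [-0.63,-0.31,0.2]
    - [-0.63,-0.31,0.3]
    - [-0.63,-0.31,0.3]
    - [-0.63,-0.31,0.3]
    - [-0.63,-0.31,0.3]
  twist:
    - [0,0,0]
    - [0,0,0]
    - [0,0,0]
    - [0,0,0]
    - [0,0,0]
    - [0,0,0]
    - [0,0,0]
    - [0,0,0]
    - [0,0,0]
    - [0,0,0]
    - [0,0,0]
    - [0,0,0]
    - [0,0,0]
    - [0,0,0]
    - [0,0,0]
    - [0,0,0]
    - [0,0,0]
    - [0,0,0]
    - [0,0,0]
    - [0,0,0]

```text
t: 2.6
tool_pos: [0.4647, 0.2798, 0.1831]
tcp_rot: [3.141, 0.0, 2.886]
force: [-0.2, -0.0, 0.4]
opening: 0.002
finger_force: 0.0
```

```bash
python3 - <<'E'
from h import *
T=pickle.load(open("top.pkl","rb"));S=pickle.load(open("side.pkl","rb"))
I=[d["image"].astype(int) for d in(T,S)]
seeds={"A":((189,233),(200,193)),"C":((430,212),(405,252)),"red":((138,215),(167,175))}
for k,(a,b) in seeds.items():
    r=[]
    for i,s in zip(I,(a,b)):
        g=i.sum(2)/3;x,y=s;ref=np.median(g[y-1:y+2,x-1:x+2])
        m=(abs(g-ref)<(8 if i is I[0] else 12))&(i.max(2)-i.min(2)<18)
        m=cv2.morphologyEx(m.astype(np.uint8),cv2.MORPH_OPEN,np.ones((3,3)))
        c,st,_=comp(m,s,2);r.append(st[:2]+(st[2:4]-1)/2);print(k,ref,c.round(1),st)
    p,e=tri(T,r[0],S,r[1]);print(k,p.round(4),e.round(4),plane(T,r[0],.133).round(4),plane(S,r[1],.133).round(4))
E
```

```text
A 130.33333333333334 [188.4 233.3] [184 229  10  10  78]
A 141.33333333333334 [199.8 192. ] [197 190   7   5  31]
A [0.4624 0.2783 0.1357] 0.0003 [0.4628 0.2787 0.133 ] [0.4644 0.2804 0.133 ]
C 128.33333333333334 [430.3 211.7] [426 207  10  10  83]
C 148.0 [404.  252.6] [400 249   9   8  60]
C [ 0.5052 -0.177   0.1352] 0.0019 [ 0.506  -0.1787  0.133 ] [ 0.5064 -0.1763  0.133 ]
red 75.33333333333333 [268.4 214.4] [     0      0    560    420 217216]
red 134.33333333333334 [165.9 173.4] [163 172   7   4  27]
red [0.3978 0.1579 0.345 ] 0.1828 [0.5091 0.1077 0.133 ] [0.4794 0.3887 0.133 ]
```

Call:
arm_command:
  grip: [0,0,0,0,0,0,0,0]
  offset:
    - [0.05,-0.05,0.5]
    - [0,0,0.5]
    - [0,0,0.4]
    - [0,0,0.15]
    - [0,0,0.05]
    - [0,0,0.03]
    - [0,0,0.02]
    - [0,0,0]
  twist:
    - [0,0,0]
    - [0,0,0]
    - [0,0,0]
    - [0,0,0]
    - [0,0,0]
    - [0,0,0]
    - [0,0,0]
    - [0,0,0]

```text
t: 3.6
tool_pos: [0.4621, 0.2802, 0.1341]
tcp_rot: [3.141, 0.0, 2.887]
force: [0.3, 0.2, -0.5]
opening: -0.0
finger_force: 0.0
```

Call:
arm_command:
  grip: [0,0,0,0]
  offset:
    - [0,0,0.03]
    - [0,0,0.02]
    - [0,0,0.02]
    - [0,0,0]
  twist:
    - [0,0,0]
    - [0,0,0]
    - [0,0,0]
    - [0,0,0]

```text
t: 4.1
tool_pos: [0.4622, 0.2802, 0.1318]
tcp_rot: [3.141, 0.0, 2.887]
force: [1.4, -0.2, 2.0]
opening: -0.002
finger_force: 0.8
```

Call:
arm_command:
  grip: [0,0,0]
  offset:
    - [0,0,0.02]
    - [0,0,0.02]
    - [0,0,0]
  twist:
    - [0,0,0]
    - [0,0,0]
    - [0,0,0]

```text
t: 4.47
tool_pos: [0.4621, 0.2802, 0.1305]
tcp_rot: [3.141, 0.0, 2.887]
force: [0.6, 1.1, 0.4]
opening: -0.0
finger_force: 0.8
```

Call:
arm_command:
  grip: [0,0,0]
  offset:
    - [0,0,0.02]
    - [0,0,0.02]
    - [0,0,0]
  twist:
    - [0,0,0]
    - [0,0,0]
    - [0,0,0]

```text
t: 4.85
tool_pos: [0.4621, 0.2801, 0.1293]
tcp_rot: [3.141, 0.0, 2.887]
force: [-0.0, 1.8, 1.4]
opening: 0.0
finger_force: 0.9
```

Call:
arm_command:
  grip: [0,0,0,0]
  offset:
    - [0,0,0.02]
    - [0,0,0.02]
    - [0,0,0.02]
    - [0,0,0]
  twist:
    - [0,0,0]
    - [0,0,0]
    - [0,0,0]
    - [0,0,0]

```text
t: 5.35
tool_pos: [0.4621, 0.2802, 0.1275]
tcp_rot: [3.141, 0.0, 2.887]
force: [1.2, 1.3, 1.9]
opening: 0.0
finger_force: 1.2
```

Call:
arm_command:
  grip: [0,0,0,0,0,0,0,0,0,0,0,0,0]
  offset:
    - [0,0,0.02]
    - [0,0,0.02]
    - [0,0,0.02]
    - [0,0,0.02]
    - [0,0,0]
    - [0,0,0]
    - [0,0,0]
    - [0,0,0]
    - [0,0,0]
    - [0,0,0]
    - [0,0,0]
    - [0,0,0]
    - [0,0,0]
  twist:
    - [0,0,0]
    - [0,0,0]
    - [0,0,0]
    - [0,0,0]
    - [0,0,0]
    - [0,0,0]
    - [0,0,0]
    - [0,0,0]
    - [0,0,0]
    - [0,0,0]
    - [0,0,0]
    - [0,0,0]
    - [0,0,0]

```text
t: 6.98
tool_pos: [0.462, 0.2801, 0.1251]
tcp_rot: [3.141, 0.0, 2.887]
force: [1.0, 0.6, 2.1]
opening: -0.0
finger_force: 1.6
```

Jar A sank 8 mm at about 2–3 N, so it is the leaky one. I'll raise the tool, turn it, open the fingers and look.

Call:
arm_command:
  grip: [0,0,0,0,1,1,1,1,1,1,1,1]
  offset:
    - [0,0,-0.2]
    - [0,0,-0.8]
    - [0,0,-0.8]
    - [0,0,-0.2]
    - [0,0,0]
    - [0,0,0]
    - [0,0,0]
    - [0,0,0]
    - [0,0,0]
    - [0,0,0]
    - [0,0,0]
    - [0,0,0]
  twist:
    - [0,0,0]
    - [0,0,0]
    - [0,0,0]
    - [0,0,0]
    - [0,0,10.7]
    - [0,0,10.7]
    - [0,0,10.7]
    - [0,0,10.7]
    - [0,0,10.7]
    - [0,0,10.7]
    - [0,0,10.7]
    - [0,0,0]

```text
t: 8.48
tool_pos: [0.4613, 0.2797, 0.1841]
tcp_rot: [-3.139, 0.001, 1.582]
force: [0.1, 0.3, 0.4]
opening: 1.001
finger_force: 0.0
```

```bash
python3 - <<'E'
from bench import arm
import cv2,numpy as np
s=arm.snapshot("side")["image"];t=arm.snapshot("top")["image"]
print({k:np.round(v,3).tolist() for k,v in arm.get_state().items() if k in("joints","tool_pos","tcp_rot")})
c=lambda I,x,y:cv2.resize(I[y-75:y+75,x-50:x+50],(400,600),interpolation=cv2.INTER_CUBIC)
cv2.imwrite("pics/c2.png",np.hstack([c(s,205,205),c(t,190,230)])[...,::-1])
E
```

```text
{'joints': [0.524, 0.3, 1.717, 0.0, 1.126, 0.512], 'tool_pos': [0.462, 0.28, 0.184], 'tcp_rot': [-3.14, 0.001, 1.582]}
```

View pics/c2.png

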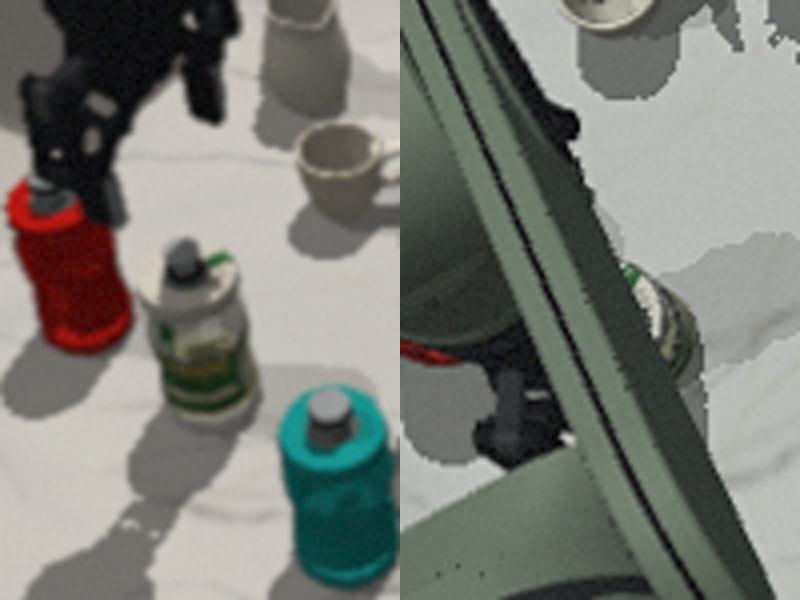

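The side crop shows the open fingers straddling above jar A, with its pin at crop (185,255), and the dark ring low on the stem. The red jar is clear of the fingers. Descending to grasp.

Call:
arm_command:
  grip: [1,1,1,1,1,1,1,1,0,0,0,0,0,0]
  offset:
    - [-0.03,0.03,0.6]
    - [0,0,0.7]
    - [0,0,0.7]
    - [0,0,0.7]
    - [0,0,0.6]
    - [0,0,0.4]
    - [0,0,0.17]
    - [0,0,0]
    - [0,0,0]
    - [0,0,0]
    - [0,0,0]
    - [0,0,0]
    - [0,0,0]
    - [0,0,0]
  twist:
    - [0,0,0]
    - [0,0,0]
    - [0,0,0]
    - [0,0,0]
    - [0,0,0]
    - [0,0,0]
    - [0,0,0]
    - [0,0,0]
    - [0,0,0]
    - [0,0,0]
    - [0,0,0]
    - [0,0,0]
    - [0,0,0]
    - [0,0,0]
  grip_force: 35

```text
t: 10.32
tool_pos: [0.4637, 0.2796, 0.0702]
tcp_rot: [3.139, -0.001, 1.58]
force: [0.7, -0.5, 5.7]
opening: 0.69
finger_force: 37.1
```

Call:
arm_command:
  grip: [0,0,0,0,0,0,0]
  offset:
    - [0,0,-0.1]
    - [0,0,-0.2]
    - [0,0,-0.3]
    - [0,0,-0.3]
    - [0,0,-0.1]
    - [0,0,0]
    - [0,0,0]
  twist:
    - [0,0,0]
    - [0,0,0]
    - [0,0,0]
    - [0,0,0]
    - [0,0,0]
    - [0,0,0]
    - [0,0,0]

```text
t: 11.2
tool_pos: [0.4627, 0.2791, 0.0988]
tcp_rot: [-3.141, 0.0, 1.58]
force: [0.4, 0.2, -4.3]
opening: 0.685
finger_force: 38.5
```

```bash
python3 - <<'E'
from bench import arm
import cv2,numpy as np
s=arm.snapshot("side")["image"]
print({k:np.round(v,3).tolist() for k,v in arm.get_state().items()})
cv2.imwrite("pics/c3.png",cv2.resize(s[100:280,100:340],(800,600),interpolation=cv2.INTER_CUBIC)[...,::-1])
E
```

```text
{'t': 11.25, 'joints': [0.521, 0.386, 1.832, 0.0, 0.924, 0.513], 'dq': [-0.002, 0.002, -0.001, -0.004, -0.0, -0.001], 'effort': [0.002, -43.035, -20.408, 0.005, -0.004, -0.0], 'tool_pos': [0.463, 0.279, 0.099], 'tcp_rot': [-3.141, 0.0, 1.58], 'force': [0.27, 0.331, -4.169], 'moment': [0.029, -0.012, -0.035], 'finger_force': 38.467, 'opening': 0.691}
```

View pics/c3.png

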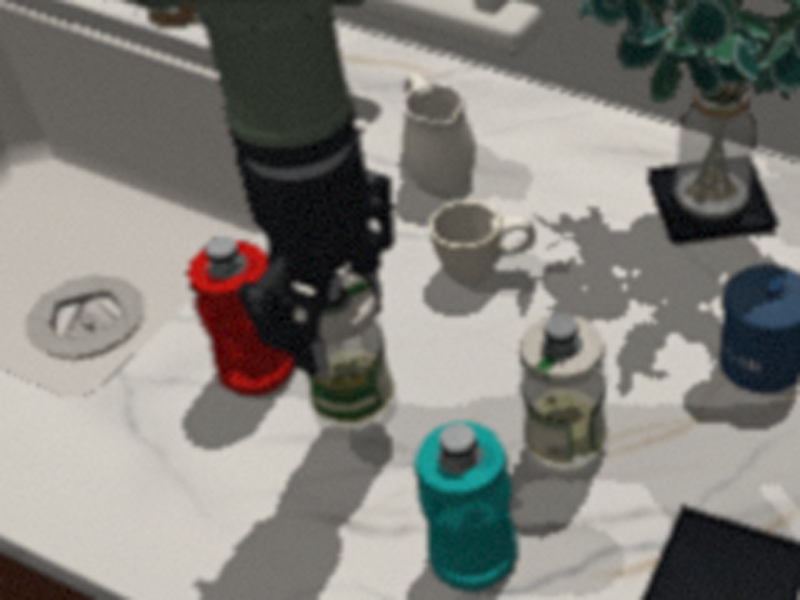

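The jar is lifted, upright and clear of the red jar at crop (240,310). The dish corner shows at crop (740,550). I'll raise it over jar B and the turquoise jar, then go across to the dish.

Call:
arm_command:
  grip: [0,0,0,0,0,0,0,0]
  offset:
    - [0,0,-0.3]
    - [0,0,-0.7]
    - [0,0,-1]
    - [0,0,-1]
    - [0,0,-1]
    - [0,0,-0.7]
    - [0,0,-0.3]
    - [0,0,0]
  twist:
    - [0,0,0]
    - [0,0,0]
    - [0,0,0]
    - [0,0,0]
    - [0,0,0]
    - [0,0,0]
    - [0,0,0]
    - [0,0,0]

```text
t: 12.25
tool_pos: [0.4629, 0.2792, 0.2493]
tcp_rot: [3.141, -0.0, 1.58]
force: [0.2, 0.7, -5.0]
opening: 0.688
finger_force: 38.9
```

Call:
arm_command:
  grip: [0,0,0,0,0,0,0,0,0,0,0,0,0,0,0,0,0,0]
  offset:
    - [-0.2,0,0]
    - [-0.4,-0.01,0]
    - [-0.6,-0.01,0]
    - [-0.8,-0.01,0]
    - [-0.8,-0.01,0]
    - [-0.8,-0.01,0]
    - [-0.8,-0.01,0]
    - [-0.8,-0.02,0]
    - [-0.8,-0.02,0]
    - [-0.8,-0.02,0]
    - [-0.8,-0.02,0]
    - [-0.8,-0.02,0]
    - [-0.6,-0.01,0]
    - [-0.4,0,0]
    - [-0.2,0,0]
    - [-0.2,0,0]
    - [0,0,0]
    - [0,0,0]
  twist:
    - [0,0,0]
    - [0,0,0]
    - [0,0,0]
    - [0,0,0]
    - [0,0,0]
    - [0,0,0]
    - [0,0,0]
    - [0,0,0]
    - [0,0,0]
    - [0,0,0]
    - [0,0,0]
    - [0,0,0]
    - [0,0,0]
    - [0,0,0]
    - [0,0,0]
    - [0,0,0]
    - [0,0,0]
    - [0,0,0]

```text
t: 14.5
tool_pos: [0.4604, -0.0145, 0.2489]
tcp_rot: [-3.142, -0.0, 1.58]
force: [0.5, 0.0, -4.9]
opening: 0.69
finger_force: 38.9
```

Call:
arm_command:
  grip: [0,0,0,0,0,0,0,0,0,0,0,0]
  offset:
    - [-0.12,0,0.2]
    - [-0.1,0,0.5]
    - [0,0,0.8]
    - [0,0,0.8]
    - [0,0,0.8]
    - [0,0,0.8]
    - [0,0,0.6]
    - [0,0,0.5]
    - [0,0,0.3]
    - [0,0,0.1]
    - [0,0,0]
    - [0,0,0]
  twist:
    - [0,0,0]
    - [0,0,0]
    - [0,0,0]
    - [0,0,0]
    - [0,0,0]
    - [0,0,0]
    - [0,0,0]
    - [0,0,0]
    - [0,0,0]
    - [0,0,0]
    - [0,0,0]
    - [0,0,0]

```text
t: 16.0
tool_pos: [0.4609, -0.0214, 0.0875]
tcp_rot: [3.14, 0.0, 1.58]
force: [0.3, 0.2, -4.4]
opening: 0.688
finger_force: 38.9
```

```bash
python3 - <<'E'
from bench import arm
import cv2,numpy as np
s=arm.snapshot("side")["image"]
print({k:np.round(v,4).tolist() for k,v in arm.get_state().items() if k in("tool_pos","force")})
cv2.imwrite("pics/c4.png",cv2.resize(s[180:330,220:420],(800,600),interpolation=cv2.INTER_CUBIC)[...,::-1])
E
```

```text
{'tool_pos': [0.4609, -0.0214, 0.0875], 'force': [-0.0115, -0.306, -3.5593]}
```

View pics/c4.png

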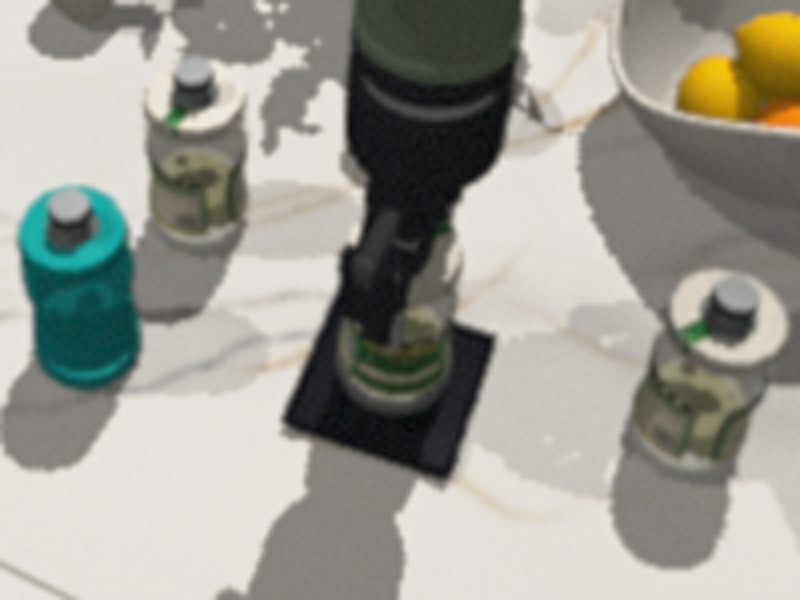

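The jar hovers upright over the middle of the dish, base near crop (395,385) and dish centre about (393,385). Lowering slowly.

Call:
arm_command:
  grip: [0,0,0,0,0,0,0,0]
  offset:
    - [0,0,0.06]
    - [0,0,0.06]
    - [0,0,0.06]
    - [0,0,0.05]
    - [0,0,0.04]
    - [0,0,0.03]
    - [0,0,0]
    - [0,0,0]
  twist:
    - [0,0,0]
    - [0,0,0]
    - [0,0,0]
    - [0,0,0]
    - [0,0,0]
    - [0,0,0]
    - [0,0,0]
    - [0,0,0]

```text
t: 17.05
tool_pos: [0.4605, -0.0214, 0.078]
tcp_rot: [3.141, -0.0, 1.58]
force: [0.3, 0.3, -4.3]
opening: 0.683
finger_force: 38.9
```

Call:
arm_command:
  grip: [0,0,0,0]
  offset:
    - [0,0,0.03]
    - [0,0,0.02]
    - [0,0,0.02]
    - [0,0,0]
  twist:
    - [0,0,0]
    - [0,0,0]
    - [0,0,0]
    - [0,0,0]

```text
t: 17.55
tool_pos: [0.4605, -0.0214, 0.0762]
tcp_rot: [3.141, -0.0, 1.58]
force: [-1.2, -0.3, 1.2]
opening: 0.688
finger_force: 39.3
```

Contact: the vertical force went from -4.3 to +1.2 N. Releasing and retreating.

Call:
arm_command:
  grip: [0.7,0.72,0.75,0.8,0.9,1,1,1,1,1,1,1,1,1,1,1]
  offset:
    - [0,0,0]
    - [0,0,0]
    - [0,0,0]
    - [0,0,0]
    - [0,0,0]
    - [0,0,0]
    - [0,0,0]
    - [0,0,-0.3]
    - [0,0,-0.6]
    - [0,0,-0.9]
    - [0,0,-0.9]
    - [0,0,-0.9]
    - [0,0,-0.9]
    - [0,0,-0.5]
    - [0,0,0]
    - [0,0,0]
  twist:
    - [0,0,0]
    - [0,0,0]
    - [0,0,0]
    - [0,0,0]
    - [0,0,0]
    - [0,0,0]
    - [0,0,0]
    - [0,0,0]
    - [0,0,0]
    - [0,0,0]
    - [0,0,0]
    - [0,0,0]
    - [0,0,0]
    - [0,0,0]
    - [0,0,0]
    - [0,0,0]

```text
t: 19.55
tool_pos: [0.4598, -0.0214, 0.2249]
tcp_rot: [-3.14, -0.0, 1.58]
force: [-0.1, 0.3, -0.7]
opening: 1.001
finger_force: 0.0
```

```bash
python3 - <<'E'
from bench import arm
import cv2,numpy as np
s=arm.snapshot("side")["image"]
print({k:np.round(v,4).tolist() for k,v in arm.get_state().items() if k in("tool_pos","force")})
cv2.imwrite("pics/c5.png",cv2.resize(s[120:330,140:420],(800,600),interpolation=cv2.INTER_CUBIC)[...,::-1])
E
```

```text
{'tool_pos': [0.4597, -0.0214, 0.2248], 'force': [-0.8594, 0.5022, -0.1409]}
```

View pics/c5.png

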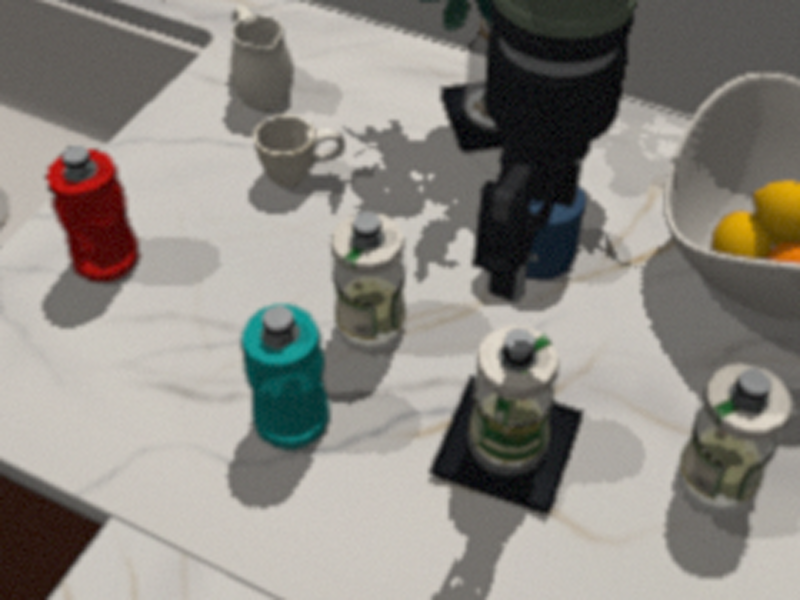

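The leaky jar stands upright in the middle of the dish, base near crop (508,450), with a gap visible under its pin head. Everything else is where it was and the gripper is clear.

```bash
python3 -c "
from bench import arm
print(arm.job_done())"
```

```text
the job is handed in; nothing more can be done
None
```

The leaky jar was the one beside the red look-alike: its pin sank about 8 mm at roughly 2–3 N and I held it there for about a second. I then set the jar upright in the middle of the empty slate dish, let go and handed the job in after about 20 s. I did not push the other two pins, and nothing else was moved.

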